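Bleed the canister filter with its splined key

ROBOT

A 6-joint arm with a two-finger parallel gripper is mounted at the origin on the work surface. World frame = base frame: x ahead of the robot, y to its left, z up, the work surface at z = 0. Lengths are in m, angles in rad, forces in N, time in s.
With the tool pointing down it reaches from about 0.3 to 0.875 m from the base axis. Payload 6.4 kg.
Tool frame: the origin (TCP) lies between the finger pads; the fingertips stand 8 mm ahead of it and the grasp point (between the pads) lies 11 mm behind it; z points along the fingers, y is the line along which they close (so a half turn about z gives the same grasp; the last joint's range is limited). The gripper opens to 88 mm and grips with 3 to 60 N. Pads are 18 mm wide; open, the fingers measure 123 mm over their backs; the gripper's body (75 mm by 187 mm) begins 45 mm behind the grasp point.
Start: joints at [-1.45, 0.181, 1.607, -0, 1.354, -0.206], TCP at [0.185, -0.545, 0.247] pointing down, gripper open.
Joint ranges: [-2.99, 2.99], [-0.89, 2.07], [0.3, 2.58], [-1.14, 4.28], [0, 2.63], [-3.12, 3.12]. Speed limits (rad/s): [2.57, 2.57, 3.01, 3.14, 3.14, 3.14].

INTERFACE

Orientations are given as a unit quaternion [x, y, z, w].
In Python, from rig import status, imaging, order gives the robot as it stands.
- The arm moves only by the shell command python3 -m jog 'ROWS' [FORCE]. ROWS is JSON, one flat list of numbers, 5 for each row, row after row: the shift along the tool's x, y, z in cm, then the turn about the tool's z in degrees, then the gripper's target within -1 to 1 (shut at 1, half-way at 0, fully open at -1). In form: [x, y, z, yaw, grip, x, y, z, yaw, grip, ...]. A call has 1 to 20 rows; each row is the pose to reach, as a shift and turn from the pose commanded when the call began, along the tool's axes at that moment; what a row does not reach only later rows make up. A row lasts 1/8 s, in which the tool goes at most 62.5 mm and 10.7 degrees, less where a joint would pass 70% of its speed; a pose out of reach is approached as far as the arm can. A call with a gripper value outside its range is refused whole. The fingers move at their own pace and stop on an object; FORCE is the grip in N (left out, the last holds). Time passes only in rows, so rows that repeat a pose let the fingers close. It gives the time, the measured TCP pose, the force, the opening and the grip force at its end, in the units of the state.
- status.observe(): the state, without advancing time (a new reading comes with each control period).
- imaging.capture(name): name is "scene" or "top"; returns a dict with "color" (420x560x3 uint8, red, green, blue), "mtx" (3x3 intrinsics, pixels), "dist_coeffs" ([k1, k2, p1, p2, k3] as OpenCV has them; the pictures are not rectified), "rvec" (rotation vector, rad) and "tvec" (3), from world to camera coordinates, as OpenCV has them. Camera axes: x right, y down, z forward; pixel columns grow to the right and rows downward; lengths in m; the calibration is good to about 2 mm. A picture is of the moment at which its call begins. There is no depth.
- order.sign_off(): hands the job in; it is judged then, once.
The state is a dict: "t": time; "joints": joint angles; "dq": joint speeds; "effort": joint torques, N m; "tool_pos": TCP position; "tool_rot": TCP orientation; "force": force on the tool from outside, world axes, zero at the start; "wrist_torque": the same for the moment, N m; "gripper_width": finger opening in m; "gripper_force": force on a finger pad.
Only numpy, scipy, OpenCV 4.12 (cv2) and the standard library are available. Lean on these libraries where they do the work, as an engineer would, in place of code of your own. Each camera call takes 0.05 s, during which the arm holds its last target. There are 200 camera calls.

TASK

Bleed the air from the small canister filter: pull the blue key straight up out of its sprung clip on the rail, turn it until the ribs of its stem line up with the plus-shaped socket in the filter's top, and push it fully home so that its collar sits on the filter and the sprung valve below is pressed open. Finish while still holding the key pressed down - do not back off, because the valve springs shut - and leave the grey pick in its clip and the red snail shell, blue magnet cleaner and amber bottle where they are.

Things in the scene. Friction and masses are not known exactly. Their poses are not given: they have to be found in the camera images.
- key: blue bleed key, upright, 100 mm tall, 60 g (varies by a third); origin at the lower tip of its stem, z up its axis. Brass stem 28 mm long, plus-shaped in section: two crossed ribs along the key's x and y, each 24 mm tip to tip, 4.5 mm thick, lowest 2 mm bevelled to a V. Above it a round collar 36 mm in diameter, height 28 to 34 mm, then a 14 mm thick neck up to 55 mm, then the handle
- key_handle (a point): centre of the key's flat blue handle, 77.5 mm above the stem's tip; axes as the key's. The handle is 16 mm thick along x, 40 mm wide along y (roughly along the rail at the start) and 45 mm tall, with a white patch on top; grip it across the 16 mm
- rail: fixed aluminium clip rail lying on the base, 60 x 250 x 12 mm, long side along its y; origin at the centre of its underside. It carries two white stations 44 mm square, tops 60 mm up, at y = -60 and +60 mm, each with a well 28 mm square, 36 mm deep. The key is clipped in one of them, the pick in the other, collar on the station's top, stem in the well (origin 32 mm above the rail's)
- station_a (a point): centre of the top of the rail's station at y = -60 mm. At each station two sprung steel rollers, 12 mm thick, on its +y and -y sides, catch over the collar; end plates 76 mm high stand 38 to 44 mm from its centre. A straight pull up of about 10 N pushes the rollers aside; they then rub on it, and after 15 mm of lift it is free
- station_b (a point): the same for the rail's station at y = +60 mm
- pick: grey hose pick clipped in the rail's other station, same collar, but a round grey handle 24 mm in diameter and 40 mm tall, top 95 mm above its origin at the lower tip of its stem; stays where it is
- filter: small fixed canister filter, 130 x 130 x 110 mm, grey with a black head and red clamps at its +y and -y sides, hoses at its +x side; origin at the centre of its underside, x and y along its sides. In the middle of its flat top is the brass bleed socket
- socket (a point): centre of the bleed socket's mouth in the filter's top face, 110 mm up; axes as the filter's. A plus-shaped hole in brass: slots along the filter's x and y, each 30 mm long, 7.5 mm wide, with white lines on the black top in line with them. The stem fits at any of the four quarter turns. Home: the collar lies flat on the filter's top, the stem's tip 28 mm below this point
- valve (a joint): travel in m of the red sprung bleed valve at the bottom of the socket: 0 shut, growing downwards as it is pressed. Its red disc lies 18 mm below the mouth when shut; with the key home it is pressed 10 mm. The spring pushes back with 3 N at first and 8 N with the key home
- magnet: blue magnet algae cleaner half, 75 x 45 x 36 mm, on the base at the left; origin at the centre of the underside; leave alone
- snail: red ceramic snail shell, about 60 x 44 x 48 mm, on the base at the left; origin at the underside; leave alone
- reagent: small amber reagent bottle, 36 mm in diameter, 75 mm tall, on the base at the right; origin at the centre of the underside; leave alone

How it is judged:
On the way, in this order (a step that is already met when the one before it is completed fails the run):
1. the blue key has been lifted out of its clip, its stem clear of the station (z of key in the frame of rail above 0.065 m and contact force between the fingers and key above 0.5 N), for 0.1 s.
2. the key's stem has entered the slots of the socket by at least 8 mm (horizontal distance between key and socket below 0.004 m and z of key in the frame of socket below -0.008 m and angle between key's own z axis and vertical below 0.12 rad), for 0.1 s.
At the end, for the whole second after the job is handed in: the key is upright (within 0.1 rad) and at rest in the socket, within 4 mm of its axis and within 2.5 mm of fully home, the valve is pressed at least 7.5 mm, the key pushes on the filter with more than 4 N and the fingers are on the key; the pick is still clipped in the rail (horizontal distance between key and socket below 0.004 m and z of key in the frame of socket below -0.0255 m and angle between key's own z axis and vertical below 0.1 rad and value of joint valve above 0.0075 m and contact force between key and filter above 4 N and contact force between the fingers and key above 1 N and linear speed of key below 0.02 m/s and z of pick in the frame of rail below 0.036 m); the arm keeps its last pose, push and grip.
It fails at once if the grey pick is moved more than 10 mm (distance of pick from where it was at the start of the episode above 0.01 m).
It fails at once if the snail shell, the magnet cleaner or the bottle is moved more than 20 mm (distance of any of magnet, snail, reagent from where it was at the start of the episode above 0.02 m).
It also fails if it takes over 42 s, if anything falls off the work surface, if the arm or the gripper's body presses on something with over 40 N, if the wrist force passes 120 N, or if a joint passes its speed limit or range.

## Working session

There is one attempt and no reset: what is moved stays moved. The work goes in short steps, Python scripts to look and compute and a shell command to move; the robot and the scene stay as the last step left them, time stands still between calls to the robot, and variables do not carry over. Pictures are saved under pics/ and viewed, at most 10 in all, crops included, and the job is handed in when it is done.

```bash
mkdir -p pics
python3 - <<'E'
from rig import status, imaging
import cv2
s=status.observe(); print({k:s[k] for k in('t','tool_pos','tool_rot','gripper_width','force')})
for n in("scene","top"):
    c=imaging.capture(n); cv2.imwrite(f"pics/{n}0.png",c["color"][:,:,::-1]); print(n,c["mtx"],c["dist_coeffs"],c["rvec"],c["tvec"])
E
```

```text
{'t': 0.0, 'tool_pos': array([ 0.18452249, -0.54405484,  0.2458457 ]), 'tool_rot': array([ 9.86680040e-01,  1.62670848e-01,  2.15119851e-05, -8.32808237e-04]), 'gripper_width': 0.08810443029024483, 'force': array([ 0.68615867, -0.64516005, -0.37102048])}
scene [[513.79077378   0.         273.28899653]
 [  0.         513.79077378 219.11340745]
 [  0.           0.           1.        ]] [-0.06740952  0.          0.          0.          0.        ] [ 1.72114015  1.54400556 -0.83149501] [-0.06250235 -0.21674561  1.81693972]
top [[485.58214795   0.         277.9468728 ]
 [  0.         485.58214795 207.54450833]
 [  0.           0.           1.        ]] [-0.05103182  0.          0.          0.          0.        ] [ 2.12615786 -2.15170247  0.18076935] [-0.00691961  0.52508797  1.53210972]
```

View pics/top0.png

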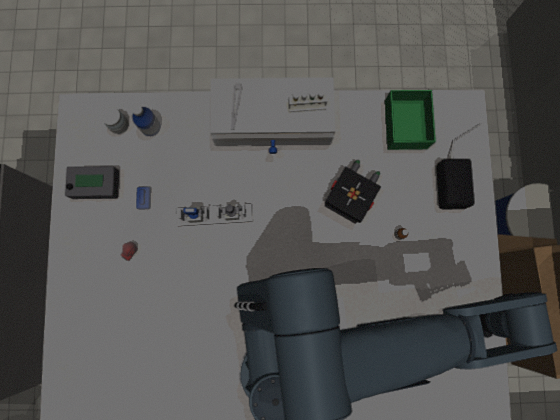

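View pics/scene0.png

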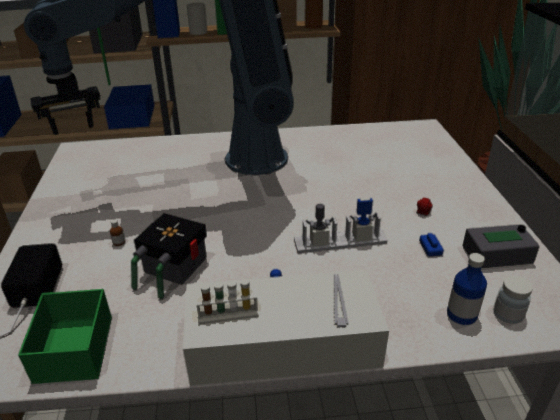

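The top view shows the key near (192,211), the pick near (231,210) and the filter socket near (353,195). In the scene view the key handle is near (365,210). Next I'll take enlarged crops.

Run:
```python
import cv2, numpy as np
a=cv2.imread("pics/top0.png");b=cv2.imread("pics/scene0.png")
f=lambda im,x,y,w,h,k:cv2.convertScaleAbs(cv2.resize(im[y:y+h,x:x+w],None,fx=k,fy=k,interpolation=cv2.INTER_CUBIC),alpha=1.4)
A=f(a,172,195,88,36,9); B=f(a,315,158,75,70,5); C=f(b,290,190,100,65,4)
o=np.zeros((324+350,792,3),np.uint8);o[:324,:792]=A;o[324:674,:375]=B;o[324:584,380:780]=C
cv2.imwrite("pics/crop0.png",o[:600])
```

```text
(no output)
```

View pics/crop0.png

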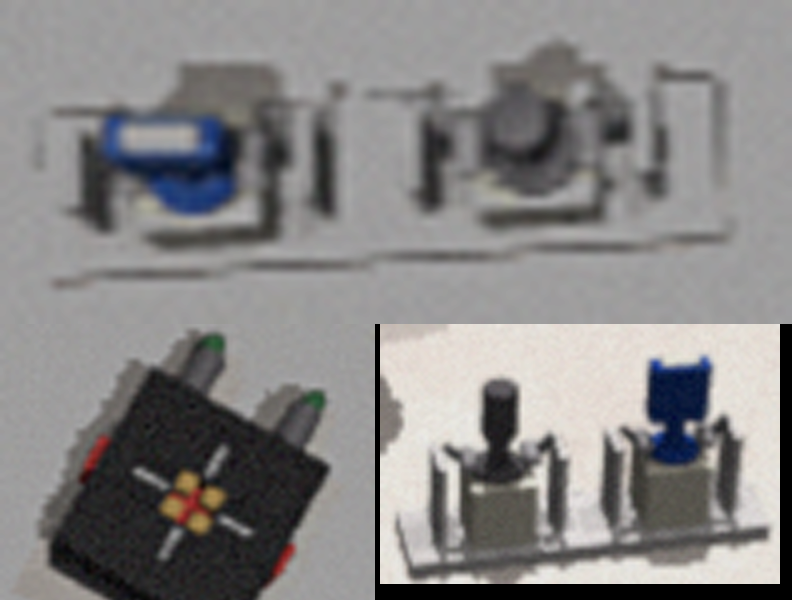

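Crop: the white patch on the key is at about (167,136)/9 in the top strip. The socket cross is centred at about (194,505), which is full-picture pixel (353.8,194.2), with four white lines at roughly ±30° to the image. I'll measure by colour.

```bash
cat > h.py <<'E'
import cv2, numpy as np
from rig import status, imaging
def unproj(c,px,z):
    px=np.asarray(px,float).reshape(-1,1,2)
    n=cv2.undistortPoints(px,np.array(c["mtx"]),np.array(c["dist_coeffs"])).reshape(-1,2)
    R=cv2.Rodrigues(np.array(c["rvec"],float))[0];t=np.array(c["tvec"],float).ravel()
    d=np.c_[n,np.ones(len(n))]@R; o=-R.T@t
    return (o+d*((z-o[2])/d[:,2])[:,None])
def proj(c,P): return cv2.projectPoints(np.asarray(P,float).reshape(-1,3),np.array(c["rvec"],float),np.array(c["tvec"],float),np.array(c["mtx"]),np.array(c["dist_coeffs"]))[0].reshape(-1,2)
def axis(P):
    m=P.mean(0);w,v=np.linalg.eigh(np.cov((P-m)[:,:2].T));return m,np.degrees(np.arctan2(v[1,1],v[0,1]))%180,np.sqrt(12*w)
def pix(im,box,f):
    x0,y0,x1,y1=box;s=im[y0:y1,x0:x1].astype(int);yy,xx=np.nonzero(f(s[...,0],s[...,1],s[...,2]));return np.c_[xx+x0,yy+y0]
blue=lambda r,g,b:(b>r+35)&(b>g+30)
E
python3 - <<'E'
from h import *
c=imaging.capture("top");im=c["color"];s=imaging.capture("scene")
# handle patch: bright pixels inside blue
p=pix(im,(183,206,198,214),lambda r,g,b:(r>95))
B=pix(im,(180,203,202,222),blue)
print(im[205:222,182:202].tolist().__len__())
for row in im[206:221,182:200]: print(' '.join('%3d/%3d'%(q[0],q[2]) for q in row))
print("top corner outline of rail", unproj(c,[[172+55/9,195+285/9],[172+730/9,195+237/9],[172+720/9,195+75/9]],0.012))
print("patch box",unproj(c,[[172+105/9,195+118/9],[172+222/9,195+118/9],[172+105/9,195+165/9],[172+222/9,195+172/9]],0.132))
L=np.array([[137,470],[250,535],[222,450],[167,557],[194,505]],float);L[:,1]-=324;L=L/5+[315,158]
U=unproj(c,L,0.11);print(U)
for i,j in((0,1),(2,3)):d=U[j]-U[i];print(np.degrees(np.arctan2(d[1],d[0])))
r=pix(im,(345,185,363,204),lambda r,g,b:(r>110)&(b<90));print("brass",r.mean(0),len(r),unproj(c,r.mean(0),0.11))
w=pix(im,(335,178,372,212),lambda r,g,b:(r>75)&(b>75));print("white",w.mean(0),len(w))
hb=pix(s["color"],(345,190,385,225),blue);print("scene blue",hb.mean(0),len(hb),hb.min(0),hb.max(0))
pk=unproj(s,[[380+0,0]],.1)
E
```

```text
17
114/114 113/113 106/103  98/ 94 113/111 117/116 113/112 104/101  81/ 75  77/ 71  79/ 73  79/ 70  82/ 74  81/ 73  80/ 74  83/ 76  82/ 76  78/ 72
 73/ 70  66/ 64  53/ 58  49/ 58  66/ 76  81/ 89  79/ 84  65/ 67  64/ 68  62/ 66  67/ 71  66/ 69  67/ 69  65/ 64  74/ 67  86/ 76  86/ 77  82/ 76
107/105  72/ 87  38/ 93  45/ 86  65/ 82  71/ 89  66/ 86  66/ 85  65/ 85  68/ 87  65/ 83  59/ 80  44/ 84  31/ 86  51/ 70  78/ 72  86/ 79  81/ 73
 98/ 97  58/ 79  40/ 96  84/106 115/112 115/113 114/112 114/112 112/111 115/114 116/114  95/100  46/ 87  26/ 90  26/ 63  36/ 40  51/ 51  64/ 61
 63/ 60  53/ 77  46/100  87/109 120/116 121/118 117/113 117/115 119/116 121/118 120/116 100/102  47/ 82  23/ 84  15/ 54  12/ 28  42/ 44  75/ 74
 43/ 46  43/ 76  35/ 93  63/ 93  90/101  96/108  98/110  97/109  97/111  99/110  98/110  87/106  50/100  34/ 92   8/ 52  18/ 28  42/ 45  76/ 76
 42/ 41  38/ 54  29/ 69  30/ 69  35/ 70  38/ 72  36/ 71  38/ 73  36/ 71  36/ 71  38/ 73  37/ 74  20/ 73  22/ 65   9/ 35  14/ 29  42/ 45  78/ 77
 39/ 37  39/ 41  40/ 51  31/ 52  19/ 44   3/ 39  21/ 44  14/ 41  18/ 43  16/ 41  17/ 40  
[... 1063 characters left out ...]
top corner outline of rail [[0.47007828 0.31593414 0.012     ]
 [0.48499129 0.06893928 0.012     ]
 [0.54518264 0.07237502 0.012     ]]
patch box [[0.51189658 0.27592615 0.132     ]
 [0.5114363  0.23605305 0.132     ]
 [0.49572757 0.2756174  0.132     ]
 [0.49287182 0.23577939 0.132     ]]
[[ 0.5761385  -0.21527996  0.11      ]
 [ 0.5340127  -0.28454606  0.11      ]
 [ 0.58836912 -0.26918969  0.11      ]
 [ 0.52068839 -0.23210811  0.11      ]
 [ 0.55344328 -0.25021823  0.11      ]]
-121.3068506775802
151.28211375867295
brass [352.76190476 193.19047619] 21 [[ 0.55668979 -0.24708647  0.11      ]]
white [357.20930233 197.13953488] 43
scene blue [363.96363636 210.52727273] 55 [358 198] [372 223]
```

```bash
cat > fit.py <<'E'
from h import *
from scipy.optimize import minimize
from scipy.ndimage import map_coordinates
rr,tt=np.meshgrid(np.linspace(.006,.042,37),np.arange(0,360,3)*np.pi/180,indexing='ij')
def samp(c,xy,r=rr):
    P=np.stack([xy[0]+r*np.cos(tt),xy[1]+r*np.sin(tt),np.full(r.shape,.11)],-1)
    uv=proj(c,P); g=c["color"].astype(float)[...,2]  # blue channel: white lines on black
    g=cv2.GaussianBlur(g,(0,0),.6)
    return map_coordinates(g,[uv[:,1],uv[:,0]],order=1).reshape(r.shape)
def cost(c,xy,lo=.02):
    I=samp(c,xy); m=rr[:,0]>lo; I=I[m].reshape(m.sum(),4,30); return (I.std(1)**2*rr[m][:,:1]).mean()/I.var()
def ang(c,xy):
    I=samp(c,xy);m=rr[:,0]>.02; return np.degrees(np.angle((I[m]*np.exp(4j*tt[m])).sum()))/4
E
python3 - <<'E'
from fit import *
for n in("top","scene"):
    c=imaging.capture(n)
    best=min(((cost(c,(x,y)),x,y) for x in np.arange(.545,.567,.001) for y in np.arange(-.26,-.236,.001)))
    r=minimize(lambda q:cost(c,q),best[1:],method="Nelder-Mead",options=dict(xatol=1e-4))
    print(n,best,r.x,r.fun,ang(c,r.x))
    R=cv2.Rodrigues(np.array(c["rvec"],float))[0];print("cam",-R.T@np.ravel(c["tvec"]))
# key: model fit in the top view, R channel: white patch centroid
c=imaging.capture("top");im=c["color"].astype(float)
w=im[207:214,183:196,0].copy();w=np.clip(w-42,0,None);w[0]=0;w[:,0:1]=0
w[5:]=0; yy,xx=np.mgrid[207:214,183:196]
u=(w*xx).sum()/w.sum();v=(w*yy).sum()/w.sum();print(u,v,unproj(c,[[u,v]],.132))
s=imaging.capture("scene")
for q in s["color"][193:226,352:376]: print(''.join('#' if p[2]>p[0]+20 else ('w' if p.min()>110 else '.') for p in q.astype(int)))
print(proj(s,[[.504,.257,.132],[.504,.257,.087],[.504,.237,.132],[.504,.277,.132],[.504,.257,.063]]))
E
```

```text
top (np.float64(0.0007522881577505983), np.float64(0.557), np.float64(-0.248)) [ 0.55680088 -0.24836603] 0.0005373363391548919 -30.865917675532234
cam [ 0.26938681 -0.00284955  1.59704354]
scene (np.float64(0.0013033904062417182), np.float64(0.561), np.float64(-0.249)) [ 0.56151667 -0.24921106] 0.0010909141755939937 -30.684484682089888
cam [ 1.61511418 -0.07279176  0.85922215]
189.18772941793392 209.70529627687466 [[0.50676003 0.25890047 0.132     ]]
wwwwwwwwwwwwwwwwwwwwwwww
wwwwwwwwwwwwwwwwwwwwwwww
wwwwwwwwwwwwwwwwwwwwwwww
wwwwwwwwwwwwwwwwwwwwwwww
wwwwwwwwwwwwwwwwwwwwwwww
wwwwwwwwwwwwwwwwww##wwww
wwwww.##.wwwwwwww.###www
wwwww.###....########www
wwwww.###############www
wwwww.##############.www
wwwww.##############.www
wwwww.##############.www
wwwww.##############.www
wwwww.##############.www
wwwww.##############wwww
wwww..##############wwww
wwww..##############wwww
wwww..##############wwww
wwww..#############.wwww
wwww..#############.wwww
wwwww.############..www.
wwwww....#####......w...
wwwwwww...###..ww.......
.wwwwwww..####.w........
.......########.........
......###########.......
......###########.......
w.....############......
w......###########..ww..
w.....###########...ww..
w......##########...ww..
w........######.....ww..
....................ww..
[[364.13232477 196.96363932]
 [362.83800837 211.17105609]
 [356.66235363 197.49898439]
 [371.57981658 196.43036224]
 [362.16352048 218.534598  ]]
```

```bash
cat >> h.py <<'E'
from scipy.spatial.transform import Rotation as Ro
def to(xyz,xang):
    """shift in cm in tool axes and yaw deg so that tool x points at world angle xang"""
    s=status.observe();R=Ro.from_quat(s["tool_rot"]).as_matrix();p=np.array(s["tool_pos"])
    a=np.degrees(np.arctan2(R[1,0],R[0,0]))
    print("t",round(s["t"],2),"pos",p.round(4),"xang",round(a,2),"tilt",np.degrees(np.arccos(-R[2,2])).round(2),"F",np.round(s["force"],1),"w",round(s["gripper_width"],4),"gf",s["gripper_force"])
    print("shift cm",(R.T@(np.array(xyz)-p)*100).round(2),"yaw",round(((a-xang+180)%360)-180,2))
E
python3 -c "
from h import *
to([.5065,.2585,.2],90)"
```

```text
t 0.4 pos [ 0.1846 -0.5445  0.2466] xang 18.72 tilt 0.01 F [ 0.  -0.3  0.4] w 0.088 gf 0.0
shift cm [ 56.27 -65.72   4.68] yaw -71.28
```

```bash
python3 -m jog '[56.3,-65.7,0,-71.3,-1,56.3,-65.7,0,-71.3,-1,56.3,-65.7,0,-71.3,-1,56.3,-65.7,0,-71.3,-1,56.3,-65.7,0,-71.3,-1,56.3,-65.7,0,-71.3,-1,56.3,-65.7,0,-71.3,-1,56.3,-65.7,0,-71.3,-1,56.3,-65.7,0,-71.3,-1,56.3,-65.7,0,-71.3,-1,56.3,-65.7,0,-71.3,-1,56.3,-65.7,0,-71.3,-1,56.3,-65.7,0,-71.3,-1,56.3,-65.7,2,-71.3,-1,56.3,-65.7,4.7,-71.3,-1,56.3,-65.7,4.7,-71.3,-1,56.3,-65.7,4.7,-71.3,-1]' 45
python3 - <<'E'
from h import *
to([.5065,.2585,.0985],90)
for n in("top","scene"):
    c=imaging.capture(n); im=c["color"]; u,v=proj(c,[[.505,.258,.15]])[0].astype(int)
    cv2.imwrite(f"pics/{n}1.png",cv2.resize(im[v-45:v+30,u-50:u+50,::-1],None,fx=5 if n=="top" else 5,fy=5,interpolation=cv2.INTER_CUBIC))
a=cv2.imread("pics/top1.png");b=cv2.imread("pics/scene1.png");cv2.imwrite("pics/both1.png",cv2.resize(np.hstack([a,b]),(800,300)))
E
```

```text
t: 2.52
tool_pos: [0.5073, 0.2581, 0.2007]
tool_rot: [0.707, 0.707, 0.0, 0.0]
force: [-0.1, 0.1, 0.5]
gripper_width: 0.088
gripper_force: 0.0
t 2.52 pos [0.5073 0.2581 0.2007] xang 89.99 tilt 0.05 F [-0.1  0.1  0.5] w 0.088 gf 0.0
shift cm [ 0.04 -0.08 10.22] yaw -0.01
```

View pics/both1.png

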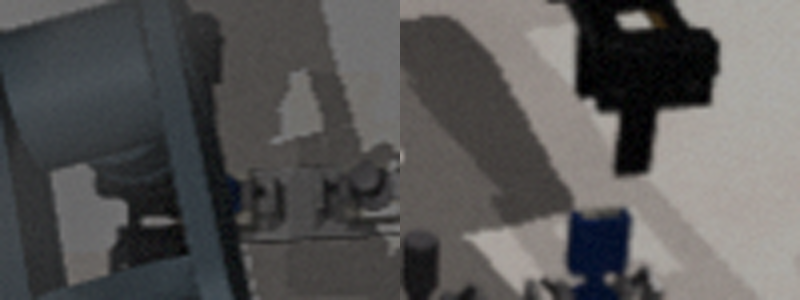

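The scene crop (right half) shows the near fingertip at about (632,172) and the key handle centred at about x = 600. I'll check that offset numerically, allowing for perspective.

Run:
```python
from h import *
s=imaging.capture("scene");im=s["color"].astype(int)
u0,v0=proj(s,[[.505,.258,.15]])[0].astype(int)
V=lambda x,y:((x-400)/4+u0-50-.4,y/4+v0-45-.4)
print("finger seen",V(632,172),"handle seen top",V(600,208))
print("finger pred front",proj(s,[[.507+.0615,.258,.193],[.507+.046,.258,.193]]),"key pred",proj(s,[[.5065+.008,.2585,.132],[.5065+.008,.2585,.11]]))
v=int(V(0,160)[1]);print(v,[(u,im[v,u].sum()) for u in range(358,386)])
v=int(V(0,235)[1]);print(v,[(u,im[v,u].tolist()) for u in range(352,378)])
```

```text
finger seen (np.float64(372.6), np.float64(188.6)) handle seen top (np.float64(364.6), np.float64(197.6))
finger pred front [[372.74692731 189.92942682]
 [371.15808928 186.67584456]] key pred [[365.66277255 199.06409062]
 [365.0063758  206.10082869]]
185 [(358, np.int64(412)), (359, np.int64(412)), (360, np.int64(412)), (361, np.int64(420)), (362, np.int64(404)), (363, np.int64(407)), (364, np.int64(404)), (365, np.int64(411)), (366, np.int64(411)), (367, np.int64(407)), (368, np.int64(285)), (369, np.int64(90)), (370, np.int64(22)), (371, np.int64(21)), (372, np.int64(16)), (373, np.int64(19)), (374, np.int64(25)), (375, np.int64(13)), (376, np.int64(37)), (377, np.int64(140)), (378, np.int64(375)), (379, np.int64(476)), (380, np.int64(484)), (381, np.int64(487)), (382, np.int64(497)), (383, np.int64(491)), (384, np.int64(494)), (385, np.int64(485))]
204 [(352, [145, 138, 133]), (353, [154, 149, 143]), (354, [159, 152, 146]), (355, [166, 159, 153]), (356, [132, 131, 126]), (357, [47, 51, 62]), (358, [4, 18, 38]), (359, [5, 14, 44]), (360, [13, 22, 46]), (361, [2, 12, 41]), (362, [12, 22, 47]), (363, [7, 19, 43]), (364, [10, 18, 45]), (365, [3, 14, 41]), (366, [2, 14, 39]), (367, [10, 19, 44]), (368, [2, 15, 41]), (369, [5, 16, 39]), (370, [2, 12, 38]), (371, [23, 30, 50]), (372, [87, 88, 95]), (373, [145, 144, 143]), (374, [169, 165, 162]), (375, [168, 164, 157]), (376, [169, 167, 159]), (377, [167, 164, 159])]
```

```bash
python3 -m jog '[-0.1,-0.1,3,0,-1,-0.1,-0.1,6,0,-1,-0.1,-0.1,8.5,0,-1,-0.1,-0.1,10.2,0,-1,-0.1,-0.1,10.2,0,-1,-0.1,-0.1,10.2,0,0.2,-0.1,-0.1,10.2,0,0.5,-0.1,-0.1,10.2,0,1,-0.1,-0.1,10.2,0,1,-0.1,-0.1,10.2,0,1,-0.1,-0.1,10.2,0,1,-0.1,-0.1,10.2,0,1]' 50
```

```text
t: 4.18
tool_pos: [0.5059, 0.2574, 0.0977]
tool_rot: [0.707, 0.707, -0.0, -0.0]
force: [1.0, 0.4, 0.8]
gripper_width: 0.0205
gripper_force: 0.1
```

```bash
python3 -m jog '[0,0,0,0,1,0,0,0,0,1,0,0,0,0,1,0,0,0,0,1]' 50
```

```text
t: 4.68
tool_pos: [0.5062, 0.2574, 0.0978]
tool_rot: [0.707, 0.707, 0.0, 0.0]
force: [2.2, 1.3, -1.2]
gripper_width: 0.0156
gripper_force: 50.0
```

```bash
python3 -m jog '[0,0,-0.4,0,1,0,0,-0.8,0,1,0,0,-1.2,0,1,0,0,-1.6,0,1,0,0,-2.2,0,1,0,0,-3,0,1,0,0,-4,0,1,0,0,-6,0,1,0,0,-8,0,1,0,0,-10,0,1,0,0,-12,0,1,0,0,-12,0,1,0,0,-12,0,1]' 50
python3 - <<'E'
from h import *
to([.5568,-.2485,.23],90-30.8)
s=imaging.capture("scene");u,v=proj(s,[[.506,.257,.2]])[0].astype(int)
cv2.imwrite("pics/s2.png",cv2.resize(s["color"][v-40:v+60,u-80:u+50,::-1],None,fx=5,fy=5,interpolation=cv2.INTER_CUBIC))
E
```

```text
t: 6.3
tool_pos: [0.5053, 0.2573, 0.2172]
tool_rot: [0.707, 0.707, -0.0, -0.0]
force: [0.4, -0.6, -0.0]
gripper_width: 0.0154
gripper_force: 50.0
t 6.3 pos [0.5053 0.2573 0.2172] xang 90.03 tilt 0.06 F [ 0.4 -0.6 -0. ] w 0.0154 gf 49.99781989026815
shift cm [-50.58   5.12  -1.28] yaw 30.83
```

View pics/s2.png

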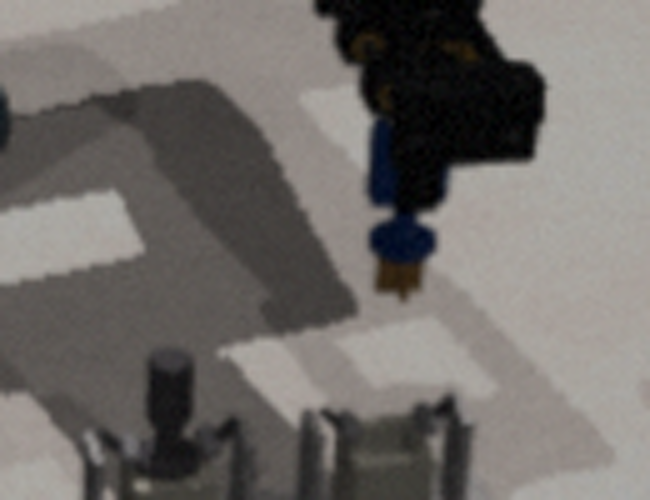

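The scene view shows the key held upright, with its collar at (403,240) and its stem clear of the station. The pick is still clipped at (170,370). Next I'll carry the key over to hover above the socket and turn it 30.8°.

```bash
python3 -m jog '[-3,0.3,-0.5,3,1,-8,1,-0.5,8,1,-14,1.5,-0.5,12,1,-20,2,-0.5,16,1,-26,2.6,-0.5,20,1,-32,3.2,-0.5,24,1,-38,3.8,-0.5,28,1,-44,4.4,-0.5,30.8,1,-48,4.8,-0.5,30.8,1,-50.6,5.1,-0.5,30.8,1,-50.6,5.1,-0.5,30.8,1,-50.6,5.1,0,30.8,1,-50.6,5.1,0.5,30.8,1,-50.6,5.1,0.5,30.8,1,-50.6,5.1,0.5,30.8,1]' 50
python3 - <<'E'
from h import *
to([.5568,-.2485,.2058],90-30.8)
o=[]
for n in("scene","top"):
    s=imaging.capture(n);u,v=proj(s,[[.556,-.2485,.15]])[0].astype(int)
    o.append(cv2.resize(s["color"][v-40:v+35,u-40:u+40,::-1],None,fx=5,fy=5,interpolation=cv2.INTER_CUBIC));print(n,u,v)
    print(proj(s,[[.5568,-.2485,.139],[.5568,-.2485,.17],[.5568,-.2485,.11]]).round(1))
cv2.imwrite("pics/b3.png",cv2.convertScaleAbs(np.hstack(o),alpha=1.6))
E
```

```text
t: 8.22
tool_pos: [0.5573, -0.248, 0.2128]
tool_rot: [0.869, 0.494, 0.0, 0.0]
force: [-0.6, 0.8, -0.5]
gripper_width: 0.0157
gripper_force: 50.0
t 8.22 pos [ 0.5573 -0.248   0.2128] xang 59.27 tilt 0.0 F [-0.6  0.8 -0.5] w 0.0157 gf 49.99778866767883
shift cm [-0.07 -0.01  0.7 ] yaw 0.07
scene 167 216
[[168.2 220.5]
 [166.4 210.1]
 [169.8 230. ]]
top 355 190
[[354.7 191.3]
 [356.4 189.3]
 [353.2 193.2]]
```

View pics/b3.png

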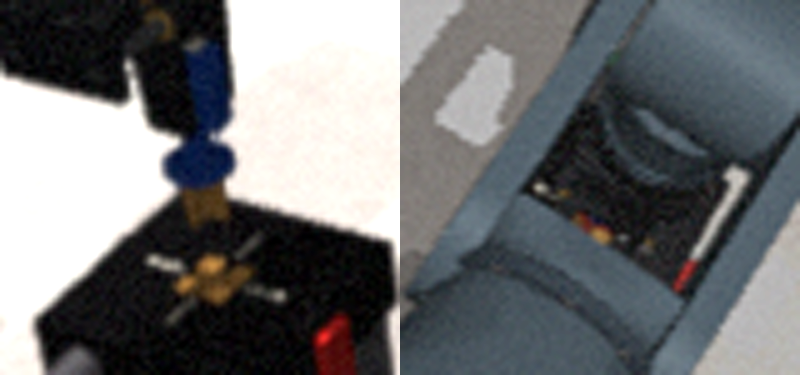

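Scene crop (left half): the collar is near (199,163) and the socket near (213,280), with the key about 37 mm above it. I'll fit the collar silhouette to get this camera's bias at the known tool position.

```bash
cat > collar.py <<'E'
from fit import *
def collar(s,g,tip,box):
    """fit xy of the collar cylinder in picture s"""
    x0,y0,x1,y1=box;im=s["color"].astype(float)
    b=np.clip(im[...,2]-im[...,0],0,60)[y0:y1,x0:x1];k=8;a=np.arange(0,2*np.pi,.1)
    def f(q):
        P=[[q[0]+.018*np.cos(t),q[1]+.018*np.sin(t),tip+z] for z in(.028,.034) for t in a]
        uv=(proj(s,P)-[x0,y0]+.5)*k
        m=np.zeros(((y1-y0)*k,(x1-x0)*k),np.uint8);cv2.fillConvexPoly(m,cv2.convexHull(np.round(uv*16).astype(np.int32)),255,cv2.LINE_AA,4)
        m=cv2.GaussianBlur(cv2.resize(m,None,fx=1/k,fy=1/k,interpolation=cv2.INTER_AREA).astype(float),(0,0),.5)
        return -np.corrcoef(m.ravel(),b.ravel())[0,1]
    r=minimize(f,g,method="Nelder-Mead",options=dict(initial_simplex=[g,[g[0]+.004,g[1]],[g[0],g[1]+.004]],xatol=1e-5,fatol=1e-6));return r.x,r.fun
E
python3 - <<'E'
from collar import *
for i in range(2):
    s=imaging.capture("scene")
    st=status.observe();p=st["tool_pos"];u,v=proj(s,[[p[0],p[1],p[2]-.0658+.031]])[0]
    for t in(-2,-1):
        print(p.round(4),collar(s,[p[0],p[1]],p[2]-.0658,(int(u)-12,int(u*0+v)+t,int(u)+13,int(v)+9)))
    r=minimize(lambda q:cost(s,q),[.5615,-.2492],method="Nelder-Mead");print("sock",r.x,r.fun)
E
```

```text
[ 0.5572 -0.2485  0.213 ] (array([ 0.55736201, -0.24737681]), np.float64(-0.9265165758482596))
[ 0.5572 -0.2485  0.213 ] (array([ 0.55695616, -0.24745427]), np.float64(-0.9496230997942209))
sock [ 0.56152115 -0.24898853] 0.01155673531892124
[ 0.5572 -0.2486  0.213 ] (array([ 0.55721519, -0.24742928]), np.float64(-0.9261528198755222))
[ 0.5572 -0.2486  0.213 ] (array([ 0.55676324, -0.24747285]), np.float64(-0.9481445638799921))
sock [ 0.56142513 -0.24914421] 0.011491047231876222
```

```bash
python3 -m jog '[0,0.15,1,0,1,0,0.15,2,0,1,0,0.15,3,0,1,0,0.15,3.4,0,1,0,0.15,3.6,0,1,0,0.15,3.8,0,1,0,0.15,4.0,0,1,0,0.15,4.2,0,1,0,0.15,4.2,0,1]' 50; python3 -c "
from h import *
to([.5585,-.2493,.1756],59.2);print(status.observe()['wrist_torque'])"
```

```text
t: 9.55
tool_pos: [0.5583, -0.2493, 0.1706]
tool_rot: [0.869, 0.494, -0.0, -0.0]
force: [0.6, -0.3, -0.4]
gripper_width: 0.0154
gripper_force: 50.0
t 9.55 pos [ 0.5583 -0.2493  0.1706] xang 59.22 tilt 0.01 F [ 0.6 -0.3 -0.4] w 0.0154 gf 49.99780325219035
shift cm [ 0.01  0.01 -0.5 ] yaw 0.02
[-0.01204945 -0.01947227  0.01819671]
```

No contact force with the tip about 5 mm below the mouth, so the stem is in the slots. I'll continue down.

```bash
python3 -m jog '[0,0,0.3,0,1,0,0,0.6,0,1,0,0,0.9,0,1,0,0,1.2,0,1,0,0,1.5,0,1,0,0,1.8,0,1,0,0,2.0,0,1,0,0,2.2,0,1,0,0,2.2,0,1]' 60; python3 -c "
from h import *
to([.5585,-.2493,.1478],59.2)"
```

```text
t: 10.68
tool_pos: [0.5585, -0.2494, 0.1492]
tool_rot: [0.869, 0.494, 0.0, 0.0]
force: [-2.4, 1.8, 5.2]
gripper_width: 0.016
gripper_force: 60.0
t 10.68 pos [ 0.5585 -0.2494  0.1492] xang 59.23 tilt 0.02 F [-2.4  1.8  5.2] w 0.016 gf 60.000647865235806
shift cm [ 0.01 -0.01  0.14] yaw 0.03
```

```bash
python3 -m jog '[0,-0.05,0.1,0,1,0,-0.05,0.15,0,1,0,-0.05,0.2,0,1,0,-0.05,0.25,0,1,0,-0.05,0.25,0,1]' 60
```

```text
t: 11.3
tool_pos: [0.5584, -0.2494, 0.1476]
tool_rot: [0.869, 0.494, 0.0, 0.001]
force: [-2.5, 1.7, 10.0]
gripper_width: 0.0155
gripper_force: 60.0
```

```bash
python3 -m jog '[0,0,0.1,0,1,0,0,0.1,0,1]' 60;python3 -m jog '[0,0,0.1,0,1,0,0,0.1,0,1,0,0,0.1,0,1]' 60
python3 - <<'E'
from h import *
to([.5585,-.2493,.1478],59.2)
s=imaging.capture("scene");u,v=proj(s,[[.556,-.2485,.13]])[0].astype(int)
cv2.imwrite("pics/b4.png",cv2.convertScaleAbs(cv2.resize(s["color"][v-40:v+35,u-40:u+40,::-1],None,fx=6,fy=6,interpolation=cv2.INTER_CUBIC),alpha=1.6))
E
```

```text
t: 11.55
tool_pos: [0.5585, -0.2494, 0.1476]
tool_rot: [0.869, 0.494, 0.0, 0.001]
force: [-4.6, 3.1, 15.3]
gripper_width: 0.0155
gripper_force: 60.0
t: 11.92
tool_pos: [0.5585, -0.2494, 0.1475]
tool_rot: [0.869, 0.494, 0.0, 0.001]
force: [-7.8, 4.6, 21.5]
gripper_width: 0.0153
gripper_force: 60.0
t 11.93 pos [ 0.5585 -0.2494  0.1475] xang 59.24 tilt 0.11 F [-7.8  4.6 21.5] w 0.0153 gf 60.007460843771696
shift cm [ 0.01 -0.01 -0.03] yaw 0.04
```

View pics/b4.png

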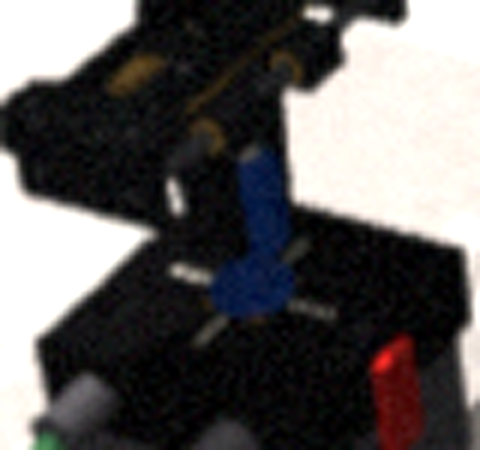

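The collar is on the filter top, near (252,286), and the force rises without further motion, so it is seated. I'll check that the key is upright and relieve some of the side load.

```bash
python3 -m jog '[0,-0.1,0,0,1,0,-0.1,0,0,1,0,-0.1,0,0,1]' 60
python3 - <<'E'
from h import *
s=imaging.capture("scene");u,v=proj(s,[[.556,-.2485,.13]])[0].astype(int)
p=status.observe();c=np.array([p["tool_pos"][0],p["tool_pos"][1],.082]);a=np.radians(59.24)
X=np.array([np.cos(a),np.sin(a),0]);Y=np.array([np.sin(a),-np.cos(a),0])
im=cv2.convertScaleAbs(cv2.resize(s["color"][v-30:v+20,u-30:u+30,::-1],None,fx=10,fy=10,interpolation=cv2.INTER_CUBIC),alpha=1.8)
T=lambda P:np.round((proj(s,P)-[u-30,v-30]+.5)*10).astype(int)
for sx in(-1,1):
  for sy in(-1,1):
    q=T([c+.02*sx*X+.008*sy*Y+[0,0,z] for z in(.055,.1)]);cv2.line(im,q[0].tolist(),q[1].tolist(),(0,255,255),1)
t=np.arange(0,6.3,.1)
for z in(.028,.034): cv2.polylines(im,[T([c+.018*np.cos(k)*X+.018*np.sin(k)*Y+[0,0,z] for k in t])],True,(0,255,0),1)
cv2.imwrite("pics/b5.png",im)
E
```

```text
t: 12.35
tool_pos: [0.5584, -0.2494, 0.1475]
tool_rot: [0.869, 0.494, 0.001, 0.002]
force: [-3.9, 4.0, 17.6]
gripper_width: 0.0155
gripper_force: 60.0
```

View pics/b5.png

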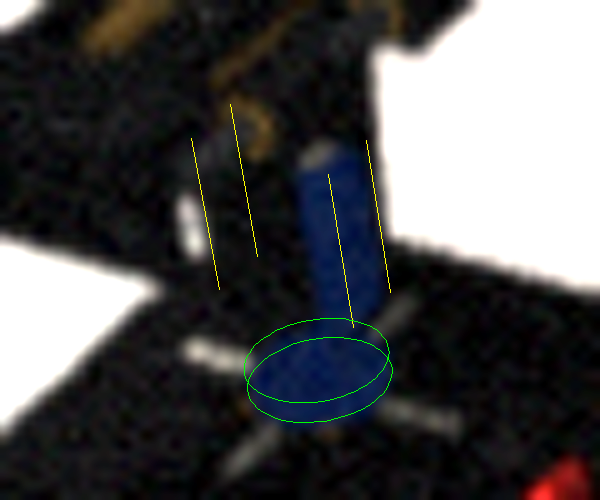

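The overlay on the scene crop shows the collar at (320,375), inside the projected outline for the home position. The handle's right edge runs from (366,150) to (384,300), parallel to the projected vertical edge, so the key is upright and seated. The push is steady at about 18 N and the grip is 60 N, so I'll hand in.

```bash
python3 -c "
from rig import order,status
print(order.sign_off()); s=status.observe(); print(s['t'],s['force'],s['gripper_force'])"
```

```text
the job is handed in; nothing more can be done
None
the job is handed in; nothing more can be done
```

The job is handed in, with no verdict returned: at the last check (12.4 s) the key was upright with its collar seated on the filter, still gripped at 60 N and pressed down with about 18 N; the pick was still clipped when last seen, and no move went near the other items.

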